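Load a polished block under the microscope objective

ROBOT

A 6-joint arm with a two-finger parallel gripper is mounted at the origin on the work surface. World frame = base frame: x ahead of the robot, y to its left, z up, the work surface at z = 0. Lengths are in m, angles in rad, forces in N, time in s.
With the tool pointing down it reaches from about 0.35 to 0.975 m from the base axis. Payload 4.9 kg.
Tool frame: the origin (TCP) lies on the centre line of the jaws, within the pads' length; the fingertips stand 19 mm ahead of it and the grasp point (between the pads) is the TCP; z points along the fingers, y is the line along which they close (so a half turn about z gives the same grasp; the last joint's range is limited). The gripper opens to 85 mm and grips with 20 to 120 N. Pads are 22 mm wide; open, the fingers measure 114 mm over their backs; the gripper's body (76 mm by 85 mm) begins 54 mm behind the grasp point. The pads swing forward as they close: fully open they stand 13 mm farther back than shut.
Start: joints at [-1.338, 0.053, 1.613, -0, 1.476, -0.119], TCP at [0.215, -0.587, 0.25] pointing down, gripper open.
Joint ranges: [-3.01, 3.01], [-1.01, 2.22], [0.06, 2.58], [-1.02, 4.17], [0.09, 2.62], [-3.14, 3.14]. Speed limits (rad/s): [2.57, 2.57, 3.14, 3.14, 3.14, 3.14].

INTERFACE

Orientations are given as a unit quaternion [w, x, y, z].
In Python, from plant import state, grab_frame, ticket, spotter gives the robot as it stands.
- The arm moves only by the tool apply_moves, never from a script. Its argument "series" is a list of rows, each an object of numbers: "jaw": the closure, from 0 (fully open) to 1 (shut); "dx", "dy", "dz": the shift along the tool's x, y, z in mm; "turn": the turn about the tool's z in rad. A call has 1 to 5 rows; each row is the pose to reach, as a shift and turn from the pose commanded when the call began, along the tool's axes at that moment; what a row does not reach only later rows make up. A row lasts 1/12 s, in which the tool goes at most 41.7 mm and 7.16 degrees, less where a joint would pass 70% of its speed; a pose out of reach is approached as far as the arm can. A call with a gripper value outside its range is refused whole. The fingers move at their own pace and stop on an object; the grip force is fixed at half the most. Time passes only in rows, so rows that repeat a pose let the fingers close. It gives the time, the measured TCP pose, the force, the opening and the grip force at its end, in the units of the state.
- state(): the state, without advancing time (a new reading comes with each control period).
- grab_frame(name): name is "side" or "top" or "wrist"; returns a dict with "pixels" (384x512x3 uint8, red, green, blue), "mtx" (3x3 intrinsics, pixels), "camera_from_world" (4x4, takes a point from world to camera coordinates). Camera axes: x right, y down, z forward; pixel columns grow to the right and rows downward; lengths in m; the calibration is good to about 2 mm. A picture is of the moment at which its call begins. There is no depth.
- ticket.job_done(): hands the job in; it is judged then, once.
Trained networks look in a picture, given as the dict that the camera call returned (one of the last four; its "shot" number tells which), for a name from the list of things; names that differ only in an ending like _2 or _b are one class to them, and where a whole thing is asked for, a point or a joint stands for the part that bears it (a point fixed in the world has none). Each returns a list of dicts, best first, with "conf" (0 to 1); they miss things now and then, are a little off and sometimes report something else, mostly with a low value. They report only what shows in the picture. A call takes as long as a camera call. They do not tell look-alikes from the thing itself.
- spotter.outline_of(picture, target): "region" (384x512 bool, what is visible of it) and "extent" ([left, top, right, bottom] in pixels, round what is visible of it).
The state is a dict: "time": time; "joint_pos": joint angles; "joint_vel": joint speeds; "joint_efforts": joint torques, N m; "tool_pos": TCP position; "tool_rot": TCP orientation; "contact_force": force on the tool from outside, world axes, zero at the start; "ft_torque": the same for the moment, N m; "gripper_width": opening from 0.0 (shut) to 1.0 (fully open); "grasp_force": force on a finger pad.
Only numpy, scipy, OpenCV 4.12 (cv2) and the standard library are available. Lean on these libraries where they do the work, as an engineer would, in place of code of your own. Each camera call takes 0.05 s, during which the arm holds its last target. There are 200 camera calls.

TASK

Load the carrier with the round block into the microscope: take it out of the tray, lay it flat in the open mouth of the specimen holder on the stage, and slide it along under the objective until it is fully home against the end stop and the sprung finger has dropped in behind it. Feel for the stop rather than ramming it, never bump the objectives, and leave the other carrier, the jar and the calculator where they are.

Things in the scene. Friction and masses are not known exactly. Their poses are not given: they have to be found in the camera images.
- carrier: The carrier to load, loose, 80 to 150 g: aluminium plate 100 (its x) by 50 (its y) by 6 mm, corners rounded 8 mm. In its middle a dark ROUND resin block, 30 mm diameter, 6 to 28 mm above the underside: grasp it there. Its two ends are alike: it may go in either way round. Origin: centre of the underside, z up.
- rib (a point): On the carrier, at one of its two upright finger ribs, one across each end, for pushing it: 8 mm thick (42 to 50 mm from the middle along x), 30 mm wide, 6 to 20 mm above the underside. This point: middle of the outer face of the rib at the -x end, 13 mm above the underside; the other rib is its mirror image.
- other_carrier: Bystander in the same tray: the same plate and ribs, but its block of the same dark resin and height is SQUARE, 28 by 28 mm. Which carrier lies on which side varies. Origin: centre of the underside. Leave it (15 mm at most).
- tray: Grey sample tray, fixed, 150 (x) by 200 (y) mm, floor top 4 mm above the desk, rim 10 mm high. The carriers lie side by side along its y, their long sides about along its x, 80 mm or more from middle to middle. Origin: centre of the underside.
- microscope: Upright microscope, fixed, flank to the robot. Origin: on the desk below the optical axis; x across the stage away from the robot, y to the stand. Dark stage plate: top at z 165 mm, x -165 to 100, y -85 to 85 mm. Limb and head above: 84 mm wide (x -42 to 42), y -65 to 245, z 270 to 444 mm; eyepieces in the same width to y -160, above z 400. Stand at y above 135; base 190 mm wide (x), 55 mm high.
- lens (a point): Front of the working objective, pointing down on the optical axis, 32 mm above the stage: a carrier lying flat (block top 28 mm) passes 4 mm beneath. It is 18 mm across at the front, 31 mm from 13 mm higher on, 45 mm long. Axes as the microscope's. Besides bars and rails, only the holder's slide (10 mm high, y 51 to 65 mm) and outer rail (7 mm high, y -64 to -72) stand on the stage.
- nosepiece: Turret with its four objectives, fixed: 88 mm across, centred 26 mm from the optical axis towards the stand, underside 45 mm above the lens front; the three idle objectives splay outward, towards the stand and the sides. Over 2 N on it from anything is a bump. Origin at lens, axes as the microscope's.
- holder: Specimen holder. Its slide is fixed (this origin: stage top, on the optical axis; axes as the microscope's), but its U-shaped frame, 7 mm high and open to the robot, stands anywhere from 16 mm short of to 2 mm beyond the axis along x; NOT reported. In mm from the frame's own middle: back bar, guiding face y = 25, x -133 to 62; end bar, stop face x = 50. Over 25 N from the carrier fails.
- mouth (a point): The open end of the holder: point on the stage top, fixed, 135 mm from the optical axis on the robot's side, y = 0. A carrier laid with its middle here, 3 mm towards -y, long sides along x, lies clear whatever the frame's place; its outer end overhangs the stage, harmlessly. In the frame's own mm again, front rail: face y = -29 from x = -71 on (gap 54 wide), flaring to y = -50 at x = -140.
- finger (a joint): Sprung finger in the front rail, rad, grows as it is pushed outward (-y): 0 at rest, 0.11 while the carrier's side passes its tip, 0.035 once the carrier is home (under 0.07 within 1 mm): the tip has dropped behind its rounded outer corner and presses it (2 N) against back bar and stop. Sliding in takes 1 to 8 N; at the stop the push rises steeply.
- jar: Small closed glass jar, 42 mm diameter, 55 mm high, bystander (15 mm at most). Origin: centre of the underside.
- calculator: Grey desk calculator, 75 by 135 by 14 mm, bystander (15 mm at most). Origin: centre of the underside.
There are look-alikes about, which are no part of the job. What is shaped like the carrier but blue is not meant.

How it is judged:
By the outcome, as a careful person would: the job done as asked, in the order asked, and still so for the second after the job is handed in, with the robot touching nothing.
It also fails if it takes over 58 s, if anything falls off the work surface, if the arm or the gripper's body presses on something with over 40 N, if the wrist force passes 120 N, or if a joint passes its speed limit or range.

## Working session

There is one attempt and no reset: what is moved stays moved. The work goes in short steps, Python scripts to look and compute and a tool call to move; the robot and the scene stay as the last step left them, time stands still between calls to the robot, and variables do not carry over. Pictures are saved under pics/ and viewed, at most 10 in all, crops included, and the job is handed in when it is done.

Besides the shell and the picture viewer there is one more tool, called after "Call:" as a command line: name --argument value ..., lists and objects as JSON in quotes. apply_moves: Moves the arm, as the interface text tells. Its arguments: {"type":"object","properties":{"series":{"type":"array","items":{"type":"object","properties":{"jaw":{"type":"number"},"dx":{"type":"number"},"dy":{"type":"number"},"dz":{"type":"number"},"turn":{"type":"number"}}}}},"required":["series"]}

```bash
mkdir -p pics; ls
cat > h.py <<'E'
import numpy as np,cv2
from plant import state,grab_frame,ticket,spotter
def save(f,n): cv2.imwrite(f'pics/{n}.png',f['pixels'][:,:,::-1])
def ray(f,uv):
    T=np.array(f['camera_from_world']);R,t=T[:3,:3],T[:3,3]
    d=R.T@np.linalg.solve(np.array(f['mtx']),[uv[0],uv[1],1.]);return -R.T@t,d
def atz(f,uv,z):
    o,d=ray(f,uv);return o+d*(z-o[2])/d[2]
def proj(f,P):
    P=np.atleast_2d(P);T=np.array(f['camera_from_world']);c=P@T[:3,:3].T+T[:3,3];q=c@np.array(f['mtx']).T;return q[:,:2]/q[:,2:]
def tri(fs,uvs):
    A=np.zeros((3,3));b=np.zeros(3)
    for f,u in zip(fs,uvs):
        o,d=ray(f,u);d=d/np.linalg.norm(d);M=np.eye(3)-np.outer(d,d);A+=M;b+=M@o
    return np.linalg.solve(A,b)
E
cat > a.py <<'E'
from h import *
np.set_printoptions(precision=3,suppress=True)
s=state();print(s)
fs={n:grab_frame(n) for n in ('side','top','wrist')}
import pickle;pickle.dump(fs,open('fs0.pkl','wb'))
cv2.imwrite('pics/a.png',cv2.resize(np.vstack([np.hstack([fs['top']['pixels'],fs['side']['pixels']])]),(800,300))[:,:,::-1])
save(fs['top'],'top0');save(fs['side'],'side0');save(fs['wrist'],'wrist0')
for n,f in fs.items():
    o,_=ray(f,(256,192));print(n,o,f['mtx'][0],f['shot'])
    for t in ('carrier','other_carrier','tray','microscope','holder','jar','calculator','lens'):
        try: print(n,t,[(round(r['conf'],2),np.round(r['extent'])) for r in spotter.outline_of(f,t)][:4])
        except Exception as e: print(t,e)
E
python3 a.py
```

```text
pics
{'time': 0.0, 'joint_pos': array([-1.338,  0.053,  1.614, -0.   ,  1.476, -0.119]), 'joint_vel': array([-0.   ,  0.001,  0.001,  0.001,  0.001, -0.001]), 'joint_efforts': array([ -0.002, -39.368, -37.018,  -0.   ,   0.007,   0.   ]), 'tool_pos': array([ 0.215, -0.586,  0.249]), 'tool_rot': array([-0.001,  0.985,  0.175, -0.   ]), 'contact_force': array([ 0.217, -0.107,  0.287]), 'ft_torque': array([-0.004,  0.028,  0.011]), 'grasp_force': 0.0, 'gripper_width': 0.9973097193301966}
side [ 0.807 -0.005  1.047] [428.891   0.    260.562] 1
side carrier [(0.8, array([170., 103., 212., 136.])), (0.6, array([142., 149., 160., 183.])), (0.58, array([219., 131., 251., 172.]))]
side other_carrier [(0.62, array([248., 143., 281., 181.])), (0.39, array([176., 218., 232., 271.]))]
side tray [(0.97, array([205., 122., 296., 193.]))]
side microscope [(0.92, array([247., 227., 477., 383.]))]
side holder [(0.93, array([287., 246., 398., 356.]))]
side jar [(0.7, array([247., 255., 261., 275.]))]
side calculator [(0.9, array([172., 218., 232., 271.]))]
side lens [(0.61, array([219., 130., 253., 171
[... 191 characters left out ...]
.]))]
top other_carrier [(0.92, array([272., 238., 296., 278.])), (0.24, array([ 99., 126., 128., 145.]))]
top tray [(0.91, array([255., 217., 346., 293.]))]
top microscope [(0.91, array([  0.,   0., 196., 204.])), (0.16, array([260., 137., 315., 168.]))]
top holder [(0.81, array([101., 108., 171., 193.]))]
top jar [(0.7, array([225., 149., 240., 168.]))]
top calculator [(0.67, array([261., 136., 315., 168.])), (0.63, array([  0.,   0., 194., 205.]))]
top lens [(0.68, array([ 99., 128., 123., 145.]))]
wrist [ 0.294 -0.556  0.374] [337.405   0.    256.016] 3
wrist carrier []
wrist other_carrier []
wrist tray []
wrist microscope []
wrist holder []
wrist jar []
wrist calculator []
wrist lens []
```

View pics/top0.png

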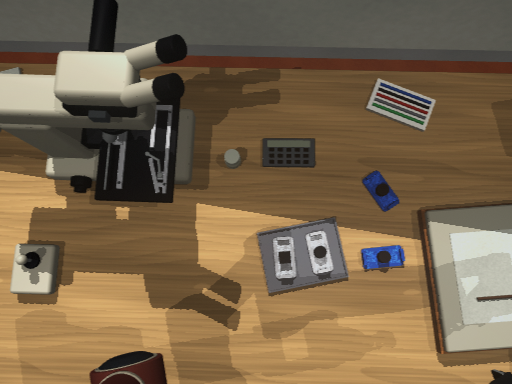

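View pics/side0.png

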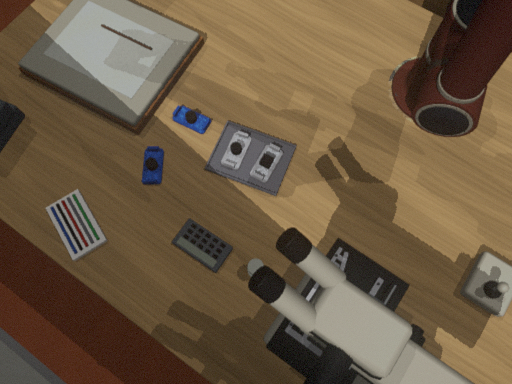

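Top view: the round-block carrier is at (319,252), and its look-alikes are the square-block one at (285,257) and two blue ones at (381,190) and (383,257). The stage lies at about (95–180, 98–202), with its mouth at the bottom. I choose (319,252) and check it in a close crop.

```bash
cat > b.py <<'E'
from h import *
import pickle
np.set_printoptions(precision=4,suppress=True)
fs=pickle.load(open('fs0.pkl','rb'));t,s=fs['top'],fs['side']
a=cv2.resize(t['pixels'][210:300,250:350],(400,360),interpolation=cv2.INTER_CUBIC)
b=cv2.resize(t['pixels'][90:210,85:205],(400,400),interpolation=cv2.INTER_CUBIC)
c=cv2.resize(s['pixels'][230:370,260:420],(400,350),interpolation=cv2.INTER_CUBIC)
im=np.zeros((600,800,3),np.uint8);im[:360,:400]=a
im[:400,400:]=b;im[360:600,:400]=cv2.resize(s['pixels'][115:200,195:305],(400,240))
cv2.imwrite('pics/crop1.png',im[:,:,::-1])
cv2.imwrite('pics/crop2.png',cv2.resize(s['pixels'][225:375,250:450],(800,600),interpolation=cv2.INTER_CUBIC)[:,:,::-1])
# tray: silhouette-independent estimates
for f in (t,s):
  for n in ('carrier','other_carrier'):
    for r in spotter.outline_of(f,n):
        (c,wh,ang)=cv2.minAreaRect(np.argwhere(r['region'])[:,::-1].astype(np.float32))
        m=np.argwhere(r['region'])[:,::-1].mean(0)
        print(f['shot'],n,round(r['conf'],2),m,atz(f,m,.012),wh,ang)
E
sed -i 's/^fs=.*/fs={n:grab_frame(n) for n in ("side","top")};t,s=fs["top"],fs["side"]/' b.py
python3 b.py
```

```text
5 carrier 0.96 [381.8451 256.9178] [ 0.4506 -0.4908  0.012 ] (20.554664611816406, 42.873348236083984) 85.60128784179688
5 carrier 0.71 [318.5117 251.6143] [ 0.4596 -0.3353  0.012 ] (40.924434661865234, 20.31230926513672) 77.00537872314453
5 other_carrier 0.62 [283.2981 256.6926] [ 0.445  -0.2487  0.012 ] (41.84831237792969, 22.383121490478516) 85.76361083984375
4 carrier 0.95 [152.3891 165.1185] [ 0.6174 -0.491   0.012 ] (19.577455520629883, 37.918861389160156) 4.573921203613281
4 carrier 0.91 [236.3108 149.5079] [ 0.4569 -0.3359  0.012 ] (19.30204963684082, 38.07887268066406) 23.198589324951172
4 carrier 0.68 [190.6874 119.0989] [ 0.4535 -0.4912  0.012 ] (36.671512603759766, 18.335756301879883) 26.56505012512207
4 other_carrier 0.75 [266.5279 161.794 ] [ 0.4408 -0.2501  0.012 ] (19.39351463317871, 37.829322814941406) 28.610458374023438
```

View pics/crop1.png

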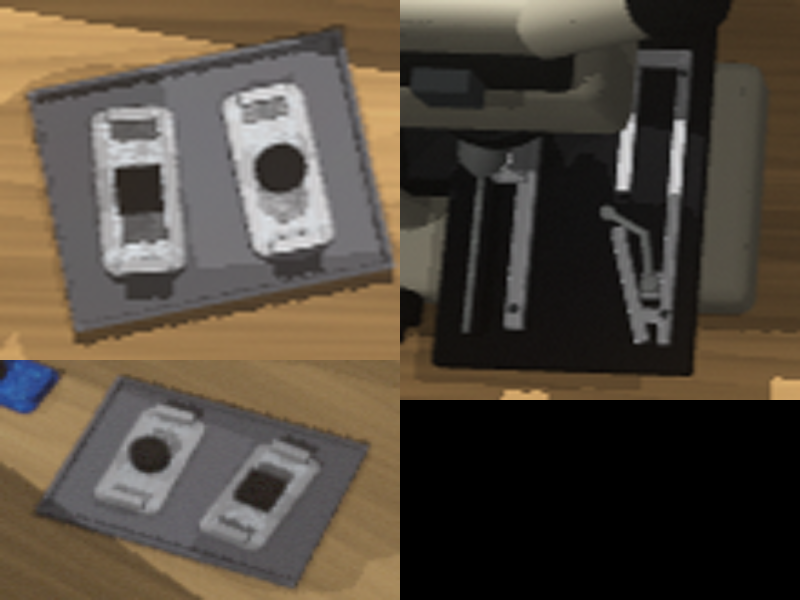

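View pics/crop2.png

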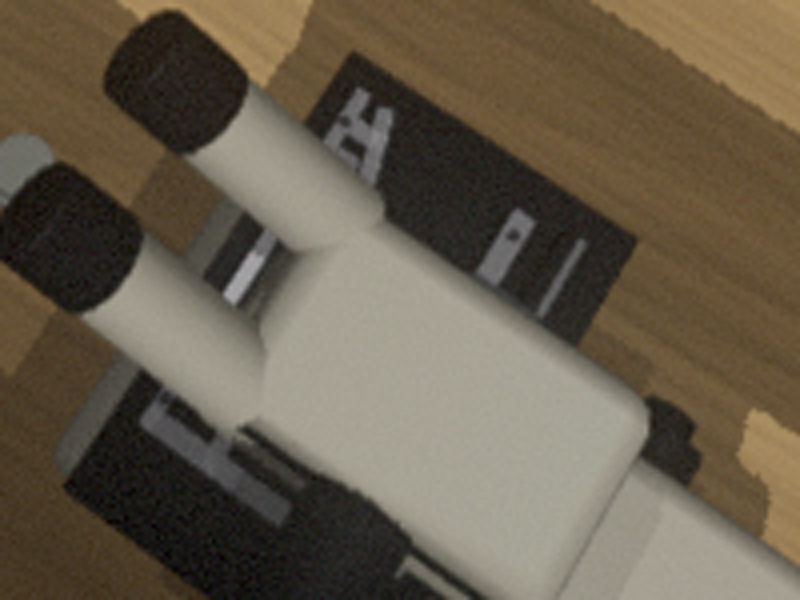

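The crop confirms the round block on the carrier at top (319,252), with the square one to its left. The stage, U-frame, flared mouth and sprung finger all show. Next I fit the carrier pose and the microscope pose.

```bash
cat > c.py <<'E'
from h import *
from scipy.optimize import least_squares
np.set_printoptions(precision=4,suppress=True)
fs={n:grab_frame(n) for n in ("side","top")};t,s=fs["top"],fs["side"]
bl=[]
for f,c0 in ((t,(319,252)),(s,(236,149))):
    r=min((r for r in spotter.outline_of(f,'carrier')),key=lambda r:np.hypot(*(np.argwhere(r['region'])[:,::-1].mean(0)-c0)))
    p=np.argwhere(r['region'])[:,::-1]
    w=np.array([atz(f,q,.010)[:2] for q in p],np.float32)
    print('rect',cv2.minAreaRect(w*1000))
    g=f['pixels'].max(2); k=np.array([q for q in p if g[q[1],q[0]]<60 ]);
    print(len(k),'blob',k.mean(0),k.max(0)-k.min(0),atz(f,k.mean(0),.027)); bl.append(k.mean(0))
print('tri',tri([t,s],bl))
obs=[(t,(94.9,200.1),(-165,85)),(t,(172.6,202.5),(-165,-85)),(s,(338.75,237.5),(-165,-85)),(s,(409,285),(-165,85)),(s,(266.75,346.75),(100,-85))]
def P(v,m,z): 
    c,sn=np.cos(v[2]),np.sin(v[2]);m=np.array(m)/1000;return np.array([v[0]+c*m[0]-sn*m[1],v[1]+sn*m[0]+c*m[1],z])
def res(v): return np.concatenate([proj(f,P(v,m,.165))[0]-u for f,u,m in obs])
for f,u,m in obs: print(atz(f,u,.165),m)
r=least_squares(res,[.75,.1,0]);print(r.x,r.fun.round(2));v=r.x
print('mouth',P(v,(-135,0),.165),'lay',P(v,(-135,-3),.165))
# overlay slide, rails, lay rect, lens
im=[]
for f in (t,s):
    a=cv2.resize(f['pixels'],None,fx=4,fy=4,interpolation=cv2.INTER_CUBIC)
    for q,z,col in (([(-165,-85),(-165,85),(100,85),(100,-85)],.165,(255,0,0)),([(-165,-64),(100,-64),(100,-72),(-165,-72)],.172,(0,255,0)),([(-165,51),(100,51),(100,65),(-165,65)],.175,(0,255,0)),([(-185,-28),(-85,-28),(-85,22),(-185,22)],.165,(255,255,0)),([(-140,25),(62,25),(50,25),(50,-25)],.172,(0,255,255))):
        cv2.polylines(a,[np.int32(proj(f,np.array([P(v,k,z) for k in q]))*4+2)],True,col,1)
    im.append(a)
o=np.zeros((500,800,3),np.uint8);o[:480,:400]=im[0][350:830,340:740];o[:,400:]=cv2.resize(im[1][900:1400,1060:1700],(400,312)).repeat(1,0)[:0].reshape(0,400,3) if 0 else np.pad(cv2.resize(im[1][900:1460,1060:1700],(400,350)),((0,150),(0,0),(0,0)))
cv2.imwrite('pics/ov.png',o[:,:,::-1])
E
python3 c.py
```

```text
rect ((459.4038391113281, -335.31524658203125), (101.54151916503906, 50.91316223144531), 12.368084907531738)
110 blob [319.6636 251.6364] [11 11] [ 0.4589 -0.3361  0.027 ]
rect ((454.7690124511719, -336.9986572265625), (105.15412139892578, 51.2738037109375), 11.371766090393066)
104 blob [235.7404 148.2404] [10 11] [ 0.4599 -0.3345  0.027 ]
tri [ 0.4588 -0.3361  0.0234]
[0.5511 0.1711 0.165 ] (-165, 85)
[0.55   0.0013 0.165 ] (-165, -85)
[0.5513 0.0078 0.165 ] (-165, -85)
[0.5548 0.1748 0.165 ] (-165, 85)
[0.814 0.005 0.165] (100, -85)
[ 0.7163  0.0888 -0.004 ] [-1.51 -0.28 -1.44 -0.49 -1.3  -1.01  0.59 -1.39 -1.27  0.37]
mouth [0.5813 0.0894 0.165 ] lay [0.5813 0.0864 0.165 ]
```

View pics/ov.png

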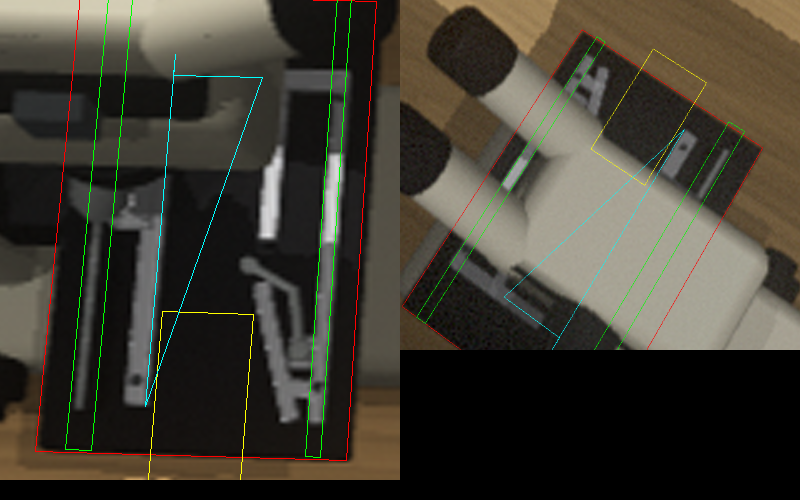

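```bash
cat > plan.py <<'E'
import sys
from h import *
s=state();p=s['tool_pos'];w,x,y,z=s['tool_rot'];yaw=2*np.arctan2(y,x)
def go(X,Y,Z,A):
    d=(np.array([X,Y,Z])-p)*1000;c,sn=np.cos(yaw),np.sin(yaw)
    t=(yaw-np.radians(A)+np.pi)%(2*np.pi)-np.pi
    print('dx %.1f dy %.1f dz %.1f turn %.3f'%(c*d[0]+sn*d[1],sn*d[0]-c*d[1],-d[2],t))
if __name__=='__main__':
    print('t',round(s['time'],2),p.round(4),'yaw',np.degrees(yaw).round(2),'F',s['contact_force'].round(1),'w',s['gripper_width'].round(3),'g',s['grasp_force'])
    a=list(map(float,sys.argv[1:]))
    for i in range(0,len(a),4): go(*a[i:i+4])
E
python3 plan.py .459 -.336 .2 12
```

```text
Traceback (most recent call last):
  File "plan.py", line 9, in <module>
    print('t',round(s['time'],2),p.round(4),'yaw',np.degrees(yaw).round(2),'F',s['contact_force'].round(1),'w',s['gripper_width'].round(3),'g',s['grasp_force'])
                                                                                                               ^^^^^^^^^^^^^^^^^^^^^^^^
AttributeError: 'float' object has no attribute 'round'
```

```bash
sed -i "s/s\['gripper_width'\].round(3)/round(s['gripper_width'],3)/" plan.py; python3 plan.py .459 -.336 .2 12
```

```text
t 1.85 [ 0.2154 -0.5867  0.2503] yaw 20.16 F [-0.2 -0.4 -0. ] w 1.004 g 0.0
dx 315.1 dy -151.4 dz 50.3 turn 0.142
```

Call:
apply_moves --series '[{"dx": 30, "dy": -15}, {"dx": 70, "dy": -35}, {"dx": 105, "dy": -52, "turn": 0.05}, {"dx": 140, "dy": -70, "turn": 0.1}, {"dx": 175, "dy": -85, "turn": 0.14}]'

```text
invalid input at $.series[0]: expected keys jaw, dx, dy, dz, turn
```

```bash
python3 plan.py .459 -.336 .2 12
```

```text
t 1.85 [ 0.2154 -0.5867  0.2503] yaw 20.16 F [-0.2 -0.4 -0. ] w 1.004 g 0.0
dx 315.1 dy -151.4 dz 50.3 turn 0.142
```

Call:
apply_moves --series '[{"jaw": 0, "dx": 35, "dy": -17, "dz": 0, "turn": 0}, {"jaw": 0, "dx": 70, "dy": -34, "dz": 0, "turn": 0}, {"jaw": 0, "dx": 105, "dy": -51, "dz": 10, "turn": 0.05}, {"jaw": 0, "dx": 140, "dy": -68, "dz": 20, "turn": 0.1}, {"jaw": 0, "dx": 175, "dy": -85, "dz": 30, "turn": 0.142}]'

```text
time: 2.27
tool_pos: [0.3514, -0.4454, 0.2204]
tool_rot: [0.001, 0.995, 0.103, 0.0]
contact_force: [0.0, -0.2, -0.6]
gripper_width: 1.0
grasp_force: 0.0
```

```bash
python3 plan.py .459 -.336 .18 12
```

```text
t 2.27 [ 0.3514 -0.4454  0.2204] yaw 11.85 F [ 0.  -0.2 -0.6] w 1.0 g 0.0
dx 127.8 dy -85.0 dz 40.4 turn -0.003
```

Call:
apply_moves --series '[{"jaw": 0, "dx": 34, "dy": -22, "dz": 10, "turn": 0}, {"jaw": 0, "dx": 68, "dy": -45, "dz": 20, "turn": 0}, {"jaw": 0, "dx": 100, "dy": -66, "dz": 30, "turn": 0}, {"jaw": 0, "dx": 128, "dy": -85, "dz": 40, "turn": 0}, {"jaw": 0, "dx": 128, "dy": -85, "dz": 40, "turn": 0}]'

```text
time: 2.68
tool_pos: [0.4601, -0.3317, 0.1778]
tool_rot: [-0.002, 0.994, 0.108, -0.0]
contact_force: [0.6, -0.1, -0.1]
gripper_width: 1.0
grasp_force: 0.0
```

```bash
cat > d.py <<'E'
from h import *
import sys
f=grab_frame('wrist');save(f,sys.argv[1]);zb=float(sys.argv[2]);c0=eval(sys.argv[3]) if len(sys.argv)>3 else (.459,-.336)
for r in spotter.outline_of(f,'carrier'):
    p=np.argwhere(r['region'])[:,::-1];w=np.array([atz(f,q,zb+.008)[:2] for q in p],np.float32)
    print(round(r['conf'],2),r['extent'],'rect',cv2.minAreaRect(w*1000))
    g=f['pixels'].max(2);k=p[g[p[:,1],p[:,0]]<70]
    if len(k): print(len(k),k.mean(0),atz(f,k.mean(0),zb+.028))
print(state()['tool_pos'],atz(f,(256,192),0),proj(f,[[*c0,zb+.028]]))
E
python3 d.py w1 .004
```

```text
0.95 [233.6, 121.2, 294.2, 234.7] rect ((455.5589599609375, -336.3349304199219), (107.02657318115234, 50.21230697631836), 12.811190605163574)
1042 [262.60556622 183.61612284] [ 0.4605231 -0.3351894  0.032    ]
0.67 [457.4, 0.0, 512.0, 102.7] rect ((600.2069702148438, -484.58038330078125), (82.32571411132812, 39.70677185058594), 26.26099395751953)
2349 [489.12260536  39.8957003 ] [ 0.60340866 -0.47259246  0.032     ]
0.64 [364.1, 190.2, 483.5, 246.0] rect ((453.5521545410156, -493.214599609375), (50.879058837890625, 110.83715057373047), 7.083695888519287)
1467 [427.92160873 224.35855487] [ 0.4552203 -0.4845686  0.032    ]
[ 0.45829799 -0.33564043  0.17970805] [ 0.44137559 -0.33354926  0.        ] [[263.14686708 185.50107942]]
```

View pics/w1.png

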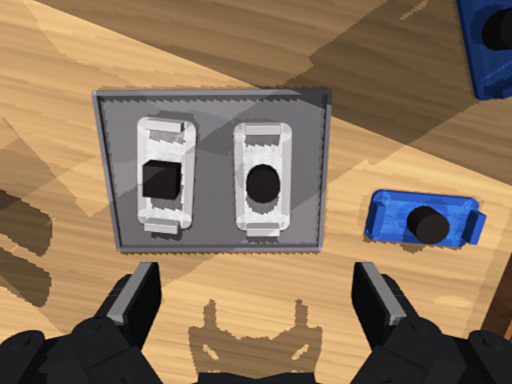

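The wrist view shows the round block at (263,184), centred between the open fingers, and the square one at (161,180). I descend.

```bash
python3 plan.py .4597 -.3355 .034 12.4
```

```text
t 2.78 [ 0.4583 -0.3356  0.1797] yaw 12.18 F [0.1 0.3 1.8] w 0.998 g 0.0
dx 1.4 dy 0.2 dz 145.7 turn -0.004
```

Call:
apply_moves --series '[{"jaw": 0, "dx": 1.4, "dy": 0.2, "dz": 35, "turn": -0.004}, {"jaw": 0, "dx": 1.4, "dy": 0.2, "dz": 75, "turn": -0.004}, {"jaw": 0, "dx": 1.4, "dy": 0.2, "dz": 115, "turn": -0.004}, {"jaw": 0, "dx": 1.4, "dy": 0.2, "dz": 135, "turn": -0.004}, {"jaw": 0, "dx": 1.4, "dy": 0.2, "dz": 146, "turn": -0.004}]'

```text
time: 3.2
tool_pos: [0.4566, -0.3363, 0.0308]
tool_rot: [-0.002, 0.994, 0.106, -0.002]
contact_force: [0.5, -0.4, 0.8]
gripper_width: 1.001
grasp_force: 0.0
```

Call:
apply_moves --series '[{"jaw": 0, "dx": 0, "dy": 0, "dz": 0, "turn": 0}, {"jaw": 0.5, "dx": 0, "dy": 0, "dz": 0, "turn": 0}, {"jaw": 1, "dx": 0, "dy": 0, "dz": 0, "turn": 0}, {"jaw": 1, "dx": 0, "dy": 0, "dz": 0, "turn": 0}, {"jaw": 1, "dx": 0, "dy": 0, "dz": 0, "turn": 0}]'

```text
time: 3.62
tool_pos: [0.4604, -0.3379, 0.0366]
tool_rot: [0.002, 0.994, 0.107, 0.001]
contact_force: [-0.2, -0.3, -0.1]
gripper_width: 0.455
grasp_force: 0.0
```

Call:
apply_moves --series '[{"jaw": 1, "dx": 0, "dy": 0, "dz": 0, "turn": 0}, {"jaw": 1, "dx": 0, "dy": 0, "dz": 0, "turn": 0}, {"jaw": 1, "dx": 0, "dy": 0, "dz": 0, "turn": 0}, {"jaw": 1, "dx": 0, "dy": 0, "dz": 0, "turn": 0}]'

```text
time: 3.95
tool_pos: [0.4604, -0.3378, 0.0364]
tool_rot: [0.001, 0.994, 0.107, 0.001]
contact_force: [-1.1, -0.2, 6.5]
gripper_width: 0.323
grasp_force: 59.4
```

```bash
python3 plan.py; python3 d.py w2 .004
```

```text
t 3.95 [ 0.4604 -0.3378  0.0364] yaw 12.26 F [-1.1 -0.2  6.5] w 0.323 g 59.36447203159332
0.89 [422.7, 269.5, 509.8, 353.3] rect ((451.7383728027344, -459.1793518066406), (54.358245849609375, 51.521575927734375), 10.676384925842285)
323 [502.43343653 322.75541796] [ 0.46071444 -0.45448842  0.032     ]
0.63 [202.8, 158.4, 310.6, 358.4] rect ((453.4569396972656, -338.35809326171875), (114.09503936767578, 49.86067199707031), 13.192116737365723)
4048 [256.30583004 271.13389328] [ 0.46360531 -0.33578286  0.032     ]
[ 0.46038355 -0.3378073   0.03644559] [ 0.48898737 -0.3302304   0.        ] [[254.58408262 280.02942964]]
```

View pics/w2.png

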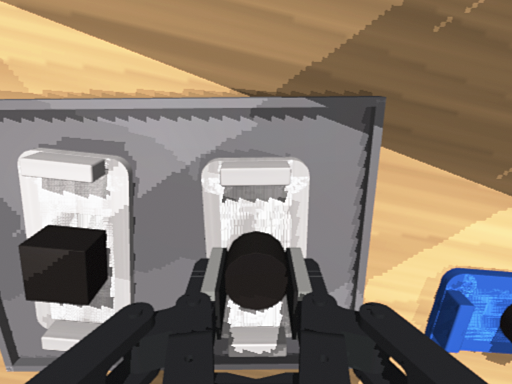

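Grasped: the block is between the pads at (256,270), 27.5 mm opening and 59 N grip. I lift and carry it.

Call:
apply_moves --series '[{"jaw": 1, "dx": 0, "dy": 0, "dz": -20, "turn": 0}, {"jaw": 1, "dx": 0, "dy": 0, "dz": -55, "turn": 0}, {"jaw": 1, "dx": 0, "dy": 0, "dz": -95, "turn": 0}, {"jaw": 1, "dx": 0, "dy": 0, "dz": -135, "turn": 0}, {"jaw": 1, "dx": 0, "dy": 0, "dz": -175, "turn": 0}]'

```text
time: 4.47
tool_pos: [0.4587, -0.3361, 0.2106]
tool_rot: [-0.0, 0.994, 0.107, -0.0]
contact_force: [1.6, -0.3, -0.9]
gripper_width: 0.322
grasp_force: 59.3
```

```bash
python3 plan.py .50 -.1 .27 0 .54 .084 .27 -.2
```

```text
t 4.47 [ 0.4587 -0.3361  0.2106] yaw 12.26 F [ 1.6 -0.3 -0.9] w 0.322 g 59.31323826313019
dx 90.4 dy -222.0 dz -59.4 turn 0.214
dx 168.6 dy -393.3 dz -59.4 turn 0.217
```

Call:
apply_moves --series '[{"jaw": 1, "dx": 12, "dy": -28, "dz": -20, "turn": 0.04}, {"jaw": 1, "dx": 26, "dy": -60, "dz": -40, "turn": 0.08}, {"jaw": 1, "dx": 42, "dy": -96, "dz": -54, "turn": 0.13}, {"jaw": 1, "dx": 57, "dy": -132, "dz": -59, "turn": 0.18}, {"jaw": 1, "dx": 72, "dy": -168, "dz": -59, "turn": 0.217}]'

```text
time: 4.88
tool_pos: [0.4946, -0.1559, 0.2708]
tool_rot: [0.001, 1.0, -0.003, 0.002]
contact_force: [1.2, 0.1, -1.2]
gripper_width: 0.319
grasp_force: 59.5
```

```bash
python3 plan.py  .54 .084 .27 -.2
```

```text
t 4.88 [ 0.4946 -0.1559  0.2708] yaw -0.35 F [ 1.2  0.1 -1.2] w 0.319 g 59.49966788291931
dx 43.9 dy -240.2 dz 0.8 turn -0.003
```

Call:
apply_moves --series '[{"jaw": 1, "dx": 7, "dy": -38, "dz": 0, "turn": 0}, {"jaw": 1, "dx": 14, "dy": -78, "dz": 0, "turn": 0}, {"jaw": 1, "dx": 21, "dy": -118, "dz": 0, "turn": 0}, {"jaw": 1, "dx": 28, "dy": -158, "dz": 0, "turn": 0}, {"jaw": 1, "dx": 35, "dy": -194, "dz": 0, "turn": 0}]'

```text
time: 5.3
tool_pos: [0.5291, 0.0391, 0.2682]
tool_rot: [-0.0, 1.0, -0.001, 0.0]
contact_force: [0.2, -0.9, -1.8]
gripper_width: 0.322
grasp_force: 59.5
```

Call:
apply_moves --series '[{"jaw": 1, "dx": 3, "dy": -25, "dz": 0, "turn": 0}, {"jaw": 1, "dx": 8, "dy": -45, "dz": 0, "turn": 0}, {"jaw": 1, "dx": 8, "dy": -45, "dz": 0, "turn": 0}]'

```text
time: 5.55
tool_pos: [0.5376, 0.085, 0.2679]
tool_rot: [-0.001, 1.0, 0.001, -0.0]
contact_force: [-0.7, 0.0, -1.9]
gripper_width: 0.322
grasp_force: 59.6
```

```bash
python3 plan.py  .5813 .0864 .21 -.2; python3 d.py w3 .24
```

```text
t 5.55 [0.5376 0.085  0.2679] yaw 0.08 F [-0.7  0.  -1.9] w 0.322 g 59.571399092674255
dx 43.7 dy -1.3 dz 57.9 turn 0.005
0.93 [204.5, 155.8, 307.9, 358.1] rect ((533.0518188476562, 86.09584045410156), (111.84466552734375, 48.27005386352539), 0.6928913593292236)
4107 [256.51984417 269.64621378] [0.54439521 0.08612095 0.268     ]
[0.53739042 0.08212489 0.26790785] [0.48787338 0.0866615  0.        ] [[1089.19186977  417.94818986]]
```

View pics/w3.png

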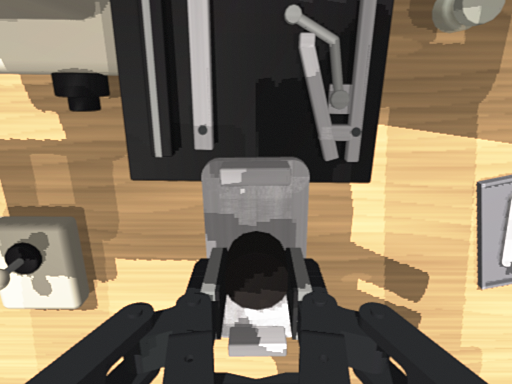

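The wrist view shows the stage's near corners at (131,181) and (371,182), the back bar face at (212,150), and the held carrier aligned with edges at columns 203 and 308. I measure the stage relative to the carrier in this same view.

```bash
cat > e.py <<'E'
from h import *
np.set_printoptions(precision=4,suppress=True)
f=grab_frame('wrist');print(state()['tool_pos'])
A=atz(f,(131,181),.165);B=atz(f,(371,182),.165);print('corners',A,B,np.hypot(*(A-B)[:2]),'mid',(A+B)/2)
for n,u in dict(bar1=(212,150),bar2=(207.5,5),front_tipL=(323,160),slide=(168,157),slide2=(158,5),rail=(346,160),rail2=(363,5)).items(): print(n,atz(f,u,.172))
z=.268-.0324+.006
for n,u in dict(L=(203,175),R=(308.5,175),L2=(206,250),R2=(305.5,250)).items(): print(n,atz(f,u,z))
E
python3 e.py
```

```text
[0.5374 0.0814 0.268 ]
corners [0.5522 0.1714 0.165 ] [0.5512 0.0021 0.165 ] 0.1693008278459383 mid [0.5517 0.0868 0.165 ]
bar1 [0.5757 0.1124 0.172 ]
bar2 [0.6608 0.1112 0.172 ]
front_tipL [0.5688 0.0385 0.172 ]
slide [0.5711 0.142  0.172 ]
slide2 [0.6609 0.1399 0.172 ]
rail [0.5688 0.0231 0.172 ]
rail2 [0.6607 0.0211 0.172 ]
L [0.5784 0.108  0.2416]
R [0.5784 0.0589 0.2416]
L2 [0.5392 0.1085 0.2416]
R2 [0.5392 0.0585 0.2416]
```

```bash
python3 plan.py  .567 .083 .205 -.5; python3 -c "
from h import *;print(state()['joint_pos'].round(3))"
```

```text
t 5.7 [0.5374 0.0814 0.268 ] yaw -0.16 F [ 1.1  0.1 -1.9] w 0.32 g 59.572205543518066
dx 29.6 dy -1.7 dz 63.0 turn 0.006
[ 1.400e-02 -1.520e-01  1.781e+00 -1.000e-03  1.513e+00  1.587e+00]
```

Call:
apply_moves --series '[{"jaw": 1, "dx": 15, "dy": -0.5, "dz": 12, "turn": 0.006}, {"jaw": 1, "dx": 29.6, "dy": -0.5, "dz": 30, "turn": 0.006}, {"jaw": 1, "dx": 29.6, "dy": -0.5, "dz": 48, "turn": 0.006}, {"jaw": 1, "dx": 29.6, "dy": -0.5, "dz": 62, "turn": 0.006}, {"jaw": 1, "dx": 29.6, "dy": -0.5, "dz": 62, "turn": 0.006}]'

```text
time: 6.12
tool_pos: [0.565, 0.0808, 0.2019]
tool_rot: [0.0, 1.0, -0.005, -0.004]
contact_force: [-0.7, -0.0, -1.6]
gripper_width: 0.324
grasp_force: 59.6
```

```bash
python3 plan.py  .567 .083 .198 -.5; python3 d.py w4 .173 "(.567,.083)"
```

```text
t 6.12 [0.565  0.0808 0.2019] yaw -0.63 F [-0.7 -0.  -1.6] w 0.324 g 59.55078899860382
dx 1.9 dy -2.2 dz 3.9 turn -0.002
0.57 [203.3, 158.3, 309.1, 356.9] rect ((559.35498046875, 82.06100463867188), (48.79182434082031, 112.74083709716797), 89.67605590820312)
4049 [256.56186713 270.1543591 ] [0.57097941 0.08176815 0.201     ]
[0.56673657 0.08127958 0.20577027] [0.53631953 0.08231306 0.        ] [[253.80780757 278.16233783]]
```

View pics/w4.png

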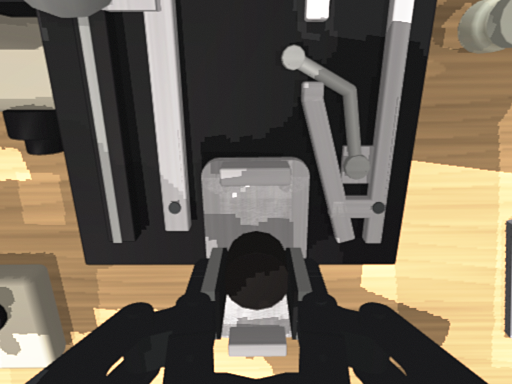

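The carrier's front end sits between the bar face (188,230) and the flare (320,150), roughly centred. I lower it onto the stage, feeling for contact.

Call:
apply_moves --series '[{"jaw": 1, "dx": 0, "dy": -1.5, "dz": 3, "turn": 0}, {"jaw": 1, "dx": 0, "dy": -1.5, "dz": 5, "turn": 0}, {"jaw": 1, "dx": 0, "dy": -1.5, "dz": 6, "turn": 0}, {"jaw": 1, "dx": 0, "dy": -1.5, "dz": 6, "turn": 0}]'

```text
time: 6.55
tool_pos: [0.5675, 0.0836, 0.2008]
tool_rot: [-0.0, 1.0, -0.005, 0.0]
contact_force: [-0.3, 0.5, -1.5]
gripper_width: 0.319
grasp_force: 59.6
```

Call:
apply_moves --series '[{"jaw": 1, "dx": 0, "dy": 0, "dz": 0.7, "turn": 0}, {"jaw": 1, "dx": 0, "dy": 0, "dz": 0.7, "turn": 0}]'

```text
time: 6.72
tool_pos: [0.5674, 0.0836, 0.1999]
tool_rot: [0.0, 1.0, -0.005, 0.0]
contact_force: [0.5, -0.3, -0.8]
gripper_width: 0.324
grasp_force: 59.6
```

Call:
apply_moves --series '[{"jaw": 1, "dx": 0, "dy": 0, "dz": 0.7, "turn": 0}, {"jaw": 1, "dx": 0, "dy": 0, "dz": 0.7, "turn": 0}]'

```text
time: 6.88
tool_pos: [0.5673, 0.0835, 0.1989]
tool_rot: [-0.0, 1.0, -0.005, -0.0]
contact_force: [0.3, 0.1, -1.1]
gripper_width: 0.323
grasp_force: 59.6
```

Call:
apply_moves --series '[{"jaw": 1, "dx": 0, "dy": 0, "dz": 0.8, "turn": 0}, {"jaw": 1, "dx": 0, "dy": 0, "dz": 0.8, "turn": 0}]'

```text
time: 7.05
tool_pos: [0.5673, 0.0835, 0.1979]
tool_rot: [0.0, 1.0, -0.005, -0.0]
contact_force: [-0.5, 0.1, -1.7]
gripper_width: 0.323
grasp_force: 59.6
```

Call:
apply_moves --series '[{"jaw": 1, "dx": 0, "dy": 0, "dz": 0.8, "turn": 0}, {"jaw": 1, "dx": 0, "dy": 0, "dz": 0.8, "turn": 0}]'

```text
time: 7.22
tool_pos: [0.5674, 0.0835, 0.1975]
tool_rot: [-0.0, 1.0, -0.005, 0.0]
contact_force: [0.2, 0.1, -0.5]
gripper_width: 0.323
grasp_force: 59.7
```

Call:
apply_moves --series '[{"jaw": 1, "dx": 0, "dy": 0, "dz": 0.6, "turn": 0}, {"jaw": 1, "dx": 0, "dy": 0, "dz": 0.6, "turn": 0}]'

```text
time: 7.38
tool_pos: [0.5674, 0.0835, 0.1975]
tool_rot: [0.0, 1.0, -0.005, 0.0]
contact_force: [-2.1, 0.2, 3.7]
gripper_width: 0.324
grasp_force: 60.0
```

Contact was felt at TCP z 0.1975. I release it with the jaws part open and rise.

Call:
apply_moves --series '[{"jaw": 0.7, "dx": 0, "dy": 0, "dz": -0.8, "turn": 0}, {"jaw": 0.45, "dx": 0, "dy": 0, "dz": -0.8, "turn": 0}, {"jaw": 0.42, "dx": 0, "dy": 0, "dz": -0.8, "turn": 0}, {"jaw": 0.42, "dx": 0, "dy": 0, "dz": -0.8, "turn": 0}, {"jaw": 0.42, "dx": 0, "dy": 0, "dz": -0.8, "turn": 0}]'

```text
time: 7.8
tool_pos: [0.5674, 0.0835, 0.1974]
tool_rot: [-0.0, 1.0, -0.005, 0.0]
contact_force: [0.7, 0.5, 0.2]
gripper_width: 0.583
grasp_force: 0.0
```

Call:
apply_moves --series '[{"jaw": 0.42, "dx": 0, "dy": 0, "dz": -10, "turn": 0}, {"jaw": 0.42, "dx": 0, "dy": 0, "dz": -30, "turn": 0}, {"jaw": 0.42, "dx": -10, "dy": 0, "dz": -50, "turn": 0}, {"jaw": 0.42, "dx": -45, "dy": 0, "dz": -55, "turn": 0}, {"jaw": 0.42, "dx": -80, "dy": 0, "dz": -55, "turn": 0}]'

```text
time: 8.22
tool_pos: [0.4883, 0.0841, 0.256]
tool_rot: [-0.0, 1.0, -0.005, 0.002]
contact_force: [0.3, 0.2, 1.2]
gripper_width: 0.579
grasp_force: 0.0
```

```bash
python3 plan.py .435 .083 .25 90; python3 d.py w5 .165 "(.567,.083)"
```

```text
t 8.22 [0.4883 0.0841 0.256 ] yaw -0.55 F [0.3 0.2 1.2] w 0.579 g 0.0
dx -53.3 dy 1.6 dz 6.0 turn -1.580
0.95 [213.5, 0.0, 299.5, 175.5] rect ((562.735107421875, 84.51770782470703), (100.0058822631836, 49.82741165161133), 0.09450040012598038)
2091 [255.91009087  94.1252989 ] [0.56406529 0.08472913 0.193     ]
[0.4839     0.0845575  0.25259435] [0.44414644 0.08587448 0.        ] [[259.10145341  88.35175406]]
```

The carrier lies at about (0.565, 0.0845), straight. Now I back off and turn a quarter.

Call:
apply_moves --series '[{"jaw": 0, "dx": -25, "dy": 1, "dz": 2, "turn": -0.12}, {"jaw": 0, "dx": -49, "dy": 1, "dz": 2, "turn": -0.24}, {"jaw": 0, "dx": -49, "dy": 1, "dz": 2, "turn": -0.36}, {"jaw": 0, "dx": -49, "dy": 1, "dz": 2, "turn": -0.48}, {"jaw": 0, "dx": -49, "dy": 1, "dz": 2, "turn": -0.6}]'

```text
time: 8.73
tool_pos: [0.4387, 0.0837, 0.2515]
tool_rot: [0.0, 0.956, 0.294, 0.001]
contact_force: [0.1, 0.7, -0.2]
gripper_width: 1.002
grasp_force: 0.0
```

Call:
apply_moves --series '[{"jaw": 0, "dx": 0, "dy": 0, "dz": 0, "turn": -0.12}, {"jaw": 0, "dx": 0, "dy": 0, "dz": 0, "turn": -0.24}, {"jaw": 0, "dx": 0, "dy": 0, "dz": 0, "turn": -0.36}, {"jaw": 0, "dx": 0, "dy": 0, "dz": 0, "turn": -0.48}, {"jaw": 0, "dx": 0, "dy": 0, "dz": 0, "turn": -0.6}]'

```text
time: 9.15
tool_pos: [0.439, 0.0837, 0.2513]
tool_rot: [0.0, 0.826, 0.563, 0.0]
contact_force: [-0.2, 0.7, -1.1]
gripper_width: 1.0
grasp_force: 0.0
```

Call:
apply_moves --series '[{"jaw": 0, "dx": 0, "dy": 0, "dz": 0, "turn": -0.12}, {"jaw": 0, "dx": 0, "dy": 0, "dz": 0, "turn": -0.24}, {"jaw": 0, "dx": 0, "dy": 0, "dz": 0, "turn": -0.36}, {"jaw": 0, "dx": 0, "dy": 0, "dz": 0, "turn": -0.38}, {"jaw": 0, "dx": 0, "dy": 0, "dz": 0, "turn": -0.38}]'

```text
time: 9.57
tool_pos: [0.4388, 0.0837, 0.2511]
tool_rot: [0.0, 0.708, 0.706, 0.0]
contact_force: [-1.0, -0.4, 0.8]
gripper_width: 0.999
grasp_force: 0.0
```

```bash
python3 plan.py .435 .083 .25 90
cat > f.py <<'E'
from h import *
f=grab_frame('wrist');save(f,'w6');g=grab_frame('top');save(g,'t6');k=grab_frame('side')
s=state();print(s['tool_pos'],proj(g,[s['tool_pos']]),proj(k,[s['tool_pos']]))
im=np.zeros((600,800,3),np.uint8);im[:300,:400]=cv2.resize(f['pixels'],(400,300));
def crop(a,c,h=50):
    x,y=np.int32(np.clip(c,h,[511-h,383-h]));return cv2.resize(a['pixels'][y-h:y+h,x-h:x+h],(400,400),interpolation=cv2.INTER_CUBIC)
im[:400,400:]=crop(k,proj(k,[s['tool_pos']])[0]);im[300:,:400]=f['pixels'][84:384,56:456]
cv2.imwrite('pics/m6.png',im[:,:,::-1])
E
python3 f.py
```

```text
t 9.57 [0.4388 0.0837 0.2511] yaw 89.89 F [-1.  -0.4  0.8] w 0.999 g 0.0
dx -0.7 dy -3.8 dz 1.1 turn -0.002
[0.43854046 0.0836934  0.25074674] [[118.11822206 251.39601805]] [[409.6956837  202.30104776]]
```

View pics/m6.png

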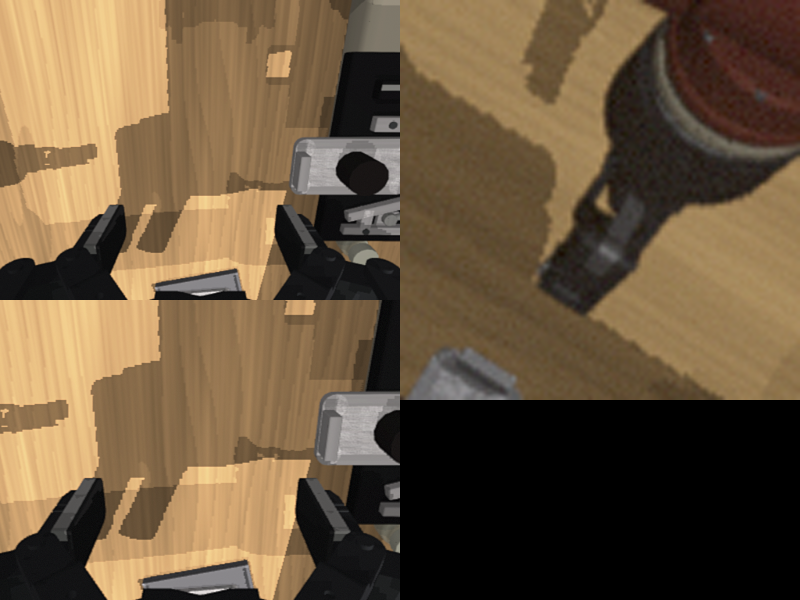

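The wrist view shows the open fingertips, with inner corners at (159,263) and (356,264) and outer corners at (138,265) and (381,262). I use these to find how far the tips stand ahead of the TCP.

Run:
```python
from h import *
f=grab_frame('wrist');p=state()['tool_pos'];print(p)
T=np.array(f['camera_from_world']);print((-T[:3,:3].T@T[:3,3]-p).round(4),T[2,:3].round(3))
for a in (42.5,):
    pass
# tip inner corners: find depth where separation is 85 mm
o,d1=ray(f,(159,263.5));_,d2=ray(f,(356,263.5));k=.085/np.linalg.norm(d2-d1)
for u in ((159,263.5),(356,263.5),(138,265),(381,262)):
    o,d=ray(f,u);print(u,((o+k*d-p)*1000).round(1))
for z in (.165,.171):print('rib/end px', proj(f,[[.517,.084,z]]))
```

```text
[0.43847617 0.08368153 0.25064612]
[-0.0006  0.0862  0.125 ] [-0.    -0.329 -0.944]
(159, 263.5) [-42.5  10.2  -2.7]
(356, 263.5) [42.5 10.  -2.7]
(138, 265) [-51.6   9.6  -2.5]
(381, 262) [53.2 10.6 -2.9]
rib/end px [[373.6623465  211.59652058]]
rib/end px [[376.67686229 215.04584658]]
```

Tips are about 4 mm ahead of the TCP when open, which fits the text. At yaw 90°, tool +y is world +x. I lower the leading finger behind the rib.

Call:
apply_moves --series '[{"jaw": 0, "dx": -2.5, "dy": 0, "dz": 25, "turn": 0}, {"jaw": 0, "dx": -2.5, "dy": 0, "dz": 50, "turn": 0}, {"jaw": 0, "dx": -2.5, "dy": 0, "dz": 65, "turn": 0}, {"jaw": 0, "dx": -2.5, "dy": 0, "dz": 71.5, "turn": 0}, {"jaw": 0, "dx": -2.5, "dy": 0, "dz": 71.5, "turn": 0}]'

```text
time: 10.18
tool_pos: [0.4372, 0.0812, 0.1771]
tool_rot: [-0.001, 0.707, 0.707, -0.001]
contact_force: [-0.4, 0.2, 0.6]
gripper_width: 1.0
grasp_force: 0.0
```

```bash
python3 plan.py .46 .081 .179 90
python3 - <<'E'
from h import *
f=grab_frame('wrist');save(f,'w7')
for n in ('top','side'):
    g=grab_frame(n);c=proj(g,[[.515,.084,.178]])[0];print(c)
    x,y=np.int32(np.clip(c,40,[471,343]));globals()[n]=cv2.resize(g['pixels'][y-40:y+40,x-40:x+40],(400,400),interpolation=cv2.INTER_CUBIC)
im=np.zeros((600,800,3),np.uint8);im[:384,:400]=f['pixels'][:,112:];im[:400,400:]=side;cv2.imwrite('pics/m7.png',im[:400,:,::-1])
E
```

```text
t 10.18 [0.4372 0.0812 0.1771] yaw 89.96 F [-0.4  0.2  0.6] w 1.0 g 0.0
dx -0.1 dy 22.8 dz -1.9 turn -0.001
[131.73992696 216.82883339]
[380.82385007 242.41555016]
```

View pics/m7.png

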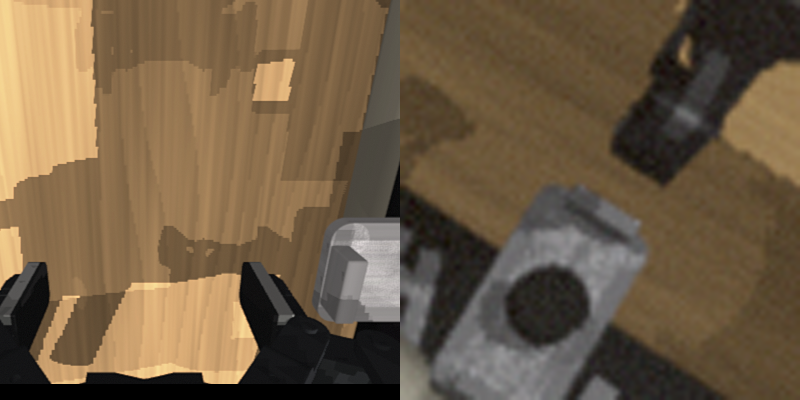

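The leading finger is lined up behind the rib, with its tip clear of the plate. I start pushing.

Call:
apply_moves --series '[{"jaw": 0, "dx": 0, "dy": 14, "dz": -1, "turn": 0}, {"jaw": 0, "dx": 0, "dy": 19, "dz": -1, "turn": 0}, {"jaw": 0, "dx": 0, "dy": 23, "dz": -1, "turn": 0}, {"jaw": 0, "dx": 0, "dy": 27, "dz": -1, "turn": 0}, {"jaw": 0, "dx": 0, "dy": 31, "dz": -1, "turn": 0}]'

```text
time: 10.75
tool_pos: [0.4697, 0.0812, 0.1807]
tool_rot: [0.0, 0.707, 0.707, 0.0]
contact_force: [-2.3, -0.1, 3.1]
gripper_width: 0.999
grasp_force: 1.6
```

Call:
apply_moves --series '[{"jaw": 0, "dx": 0, "dy": 4, "dz": 0, "turn": 0}, {"jaw": 0, "dx": 0, "dy": 8, "dz": 0, "turn": 0}, {"jaw": 0, "dx": 0, "dy": 12, "dz": 0, "turn": 0}, {"jaw": 0, "dx": 0, "dy": 16, "dz": 0, "turn": 0}, {"jaw": 0, "dx": 0, "dy": 20, "dz": 0, "turn": 0}]'

```text
time: 11.17
tool_pos: [0.4901, 0.0812, 0.1815]
tool_rot: [0.0, 0.707, 0.707, 0.0]
contact_force: [-5.9, -0.3, 8.6]
gripper_width: 0.997
grasp_force: 4.4
```

```bash
cat > g.py <<'E'
from h import *
import sys
np.set_printoptions(precision=4,suppress=True)
s=state();print(round(s['time'],2),s['tool_pos'],s['contact_force'])
for n in ('wrist','top'):
    f=grab_frame(n);save(f,sys.argv[1]+n)
    for r in spotter.outline_of(f,'carrier')[:3]:
        p=np.argwhere(r['region'])[:,::-1];w=np.array([atz(f,q,.175)[:2] for q in p],np.float32)
        c,wh,a=cv2.minAreaRect(w*1000);print(n,round(r['conf'],2),r['extent'],np.round(c),np.round(wh),round(a,1))
E
python3 g.py p1
```

```text
11.17 [0.4901 0.0812 0.1815] [-5.8955 -0.2917  8.606 ]
top 0.74 [358.7, 172.0, 396.0, 209.2] [ 586. -445.] [84. 45.] 32.9
top 0.73 [362.9, 246.3, 401.3, 268.5] [ 445. -446.] [42. 88.] 10.7
top 0.6 [126.5, 157.9, 147.7, 203.2] [596.  83.] [104.  50.] 4.0
```

The upward force of 8.6 N suggests the chamfered fingertip is bearing on the rib's top edge. I back off, go lower (the tip is behind the plate end, so only the stage lies beneath) and push again.

Call:
apply_moves --series '[{"jaw": 0, "dx": 0, "dy": -5, "dz": 0, "turn": 0}, {"jaw": 0, "dx": 0, "dy": -8, "dz": 3, "turn": 0}, {"jaw": 0, "dx": 0, "dy": -8, "dz": 6, "turn": 0}, {"jaw": 0, "dx": 0, "dy": -8, "dz": 6, "turn": 0}]'

```text
time: 11.7
tool_pos: [0.4804, 0.0812, 0.1725]
tool_rot: [-0.001, 0.707, 0.707, -0.001]
contact_force: [0.3, 0.4, 0.6]
gripper_width: 0.998
grasp_force: 0.0
```

Call:
apply_moves --series '[{"jaw": 0, "dx": 0, "dy": 4, "dz": 0, "turn": 0}, {"jaw": 0, "dx": 0, "dy": 7, "dz": 0, "turn": 0}, {"jaw": 0, "dx": 0, "dy": 9, "dz": 0, "turn": 0}, {"jaw": 0, "dx": 0, "dy": 11, "dz": 0, "turn": 0}]'

```text
time: 12.03
tool_pos: [0.4926, 0.0812, 0.174]
tool_rot: [-0.0, 0.707, 0.707, -0.0]
contact_force: [-0.6, 0.9, 0.1]
gripper_width: 0.997
grasp_force: 0.5
```

Clean contact now, with no upward force. I carry on.

Call:
apply_moves --series '[{"jaw": 0, "dx": 0, "dy": 4, "dz": 0, "turn": 0}, {"jaw": 0, "dx": 0, "dy": 8, "dz": 0, "turn": 0}, {"jaw": 0, "dx": 0, "dy": 12, "dz": 0, "turn": 0}, {"jaw": 0, "dx": 0, "dy": 16, "dz": 0, "turn": 0}, {"jaw": 0, "dx": 0, "dy": 20, "dz": 0, "turn": 0}]'

```text
time: 12.45
tool_pos: [0.5127, 0.0811, 0.1739]
tool_rot: [-0.0, 0.707, 0.707, -0.0]
contact_force: [-2.3, -0.1, 0.9]
gripper_width: 0.996
grasp_force: 1.4
```

Call:
apply_moves --series '[{"jaw": 0, "dx": 0, "dy": 4, "dz": 0, "turn": 0}, {"jaw": 0, "dx": 0, "dy": 8, "dz": 0, "turn": 0}, {"jaw": 0, "dx": 0, "dy": 12, "dz": 0, "turn": 0}, {"jaw": 0, "dx": 0, "dy": 16, "dz": 0, "turn": 0}, {"jaw": 0, "dx": 0, "dy": 20, "dz": 0, "turn": 0}]'

```text
time: 12.87
tool_pos: [0.5327, 0.0812, 0.174]
tool_rot: [-0.0, 0.707, 0.707, 0.0]
contact_force: [-3.0, 0.0, 1.3]
gripper_width: 1.005
grasp_force: 1.2
```

```bash
python3 g.py p2
```

```text
12.87 [0.5327 0.0812 0.174 ] [-3.0213  0.0429  1.277 ]
wrist 0.88 [381.3, 212.3, 509.4, 331.8] [616.  86.] [61. 58.] 2.8
top 0.85 [128.4, 138.1, 148.6, 183.4] [641.  84.] [105.  51.] 4.0
top 0.82 [358.8, 171.9, 398.7, 213.2] [ 585. -445.] [87. 47.] 31.2
top 0.81 [361.4, 245.4, 403.3, 267.6] [ 445. -447.] [42. 90.] 6.8
```

Call:
apply_moves --series '[{"jaw": 0, "dx": 1, "dy": 4, "dz": 0, "turn": 0}, {"jaw": 0, "dx": 2, "dy": 8, "dz": 0, "turn": 0}, {"jaw": 0, "dx": 3, "dy": 12, "dz": 0, "turn": 0}, {"jaw": 0, "dx": 4, "dy": 16, "dz": 0, "turn": 0}, {"jaw": 0, "dx": 5, "dy": 20, "dz": 0, "turn": 0}]'

```text
time: 13.48
tool_pos: [0.5528, 0.0864, 0.174]
tool_rot: [-0.0, 0.707, 0.707, -0.0]
contact_force: [-3.2, -0.1, 0.7]
gripper_width: 1.002
grasp_force: 1.2
```

Call:
apply_moves --series '[{"jaw": 0, "dx": 0, "dy": 3, "dz": 0, "turn": 0}, {"jaw": 0, "dx": 0, "dy": 6, "dz": 0, "turn": 0}, {"jaw": 0, "dx": 0, "dy": 9, "dz": 0, "turn": 0}, {"jaw": 0, "dx": 0, "dy": 12, "dz": 0, "turn": 0}, {"jaw": 0, "dx": 0, "dy": 15, "dz": 0, "turn": 0}]'

```text
time: 13.9
tool_pos: [0.5677, 0.0862, 0.1741]
tool_rot: [0.0, 0.707, 0.707, 0.0]
contact_force: [-2.3, 0.2, 1.7]
gripper_width: 1.0
grasp_force: 1.3
```

```bash
python3 g.py p3
```

```text
13.9 [0.5677 0.0862 0.1741] [-2.3482  0.1621  1.6783]
wrist 0.82 [382.2, 223.7, 512.0, 336.2] [652.  88.] [56. 65.] 89.1
top 0.88 [360.3, 245.0, 405.4, 268.0] [ 445. -448.] [42. 90.] 7.1
top 0.69 [129.6, 129.7, 149.7, 167.1] [667.  84.] [90. 51.] 4.0
top 0.56 [360.3, 173.0, 395.3, 208.6] [ 586. -446.] [86. 46.] 34.3
```

Call:
apply_moves --series '[{"jaw": 0, "dx": 0, "dy": 3, "dz": 0, "turn": 0}, {"jaw": 0, "dx": 0, "dy": 6, "dz": 0, "turn": 0}, {"jaw": 0, "dx": 0, "dy": 9, "dz": 0, "turn": 0}, {"jaw": 0, "dx": 0, "dy": 12, "dz": 0, "turn": 0}, {"jaw": 0, "dx": 0, "dy": 15, "dz": 0, "turn": 0}]'

```text
time: 14.52
tool_pos: [0.5825, 0.086, 0.1739]
tool_rot: [-0.0, 0.707, 0.707, -0.0]
contact_force: [-3.3, -0.5, 0.8]
gripper_width: 1.0
grasp_force: 1.9
```

Call:
apply_moves --series '[{"jaw": 0, "dx": 0, "dy": 2, "dz": 0, "turn": 0}, {"jaw": 0, "dx": 0, "dy": 4, "dz": 0, "turn": 0}, {"jaw": 0, "dx": 0, "dy": 6, "dz": 0, "turn": 0}, {"jaw": 0, "dx": 0, "dy": 8, "dz": 0, "turn": 0}]'

```text
time: 14.85
tool_pos: [0.5904, 0.0859, 0.1739]
tool_rot: [-0.0, 0.707, 0.707, -0.0]
contact_force: [-4.3, -3.0, 1.5]
gripper_width: 0.999
grasp_force: 2.3
```

```bash
python3 g.py p4
```

```text
14.85 [0.5904 0.0859 0.1739] [-4.3198 -3.0402  1.4786]
wrist 0.77 [383.5, 226.3, 511.3, 336.8] [674.  88.] [55. 64.] 89.4
top 0.98 [363.9, 247.8, 404.1, 265.6] [ 445. -447.] [43. 89.] 4.2
top 0.93 [132.5, 131.2, 148.7, 159.3] [677.  83.] [61. 42.] 4.0
top 0.62 [361.0, 171.5, 396.5, 210.5] [ 585. -445.] [84. 43.] 34.3
```

Call:
apply_moves --series '[{"jaw": 0, "dx": 0, "dy": 1.5, "dz": 0, "turn": 0}, {"jaw": 0, "dx": 0, "dy": 3, "dz": 0, "turn": 0}, {"jaw": 0, "dx": 0, "dy": 4.5, "dz": 0, "turn": 0}]'

```text
time: 15.3
tool_pos: [0.5949, 0.0863, 0.1739]
tool_rot: [-0.0, 0.707, 0.707, -0.0]
contact_force: [-2.3, -1.1, 0.6]
gripper_width: 0.998
grasp_force: 1.4
```

Call:
apply_moves --series '[{"jaw": 0, "dx": 0, "dy": 1, "dz": 0, "turn": 0}, {"jaw": 0, "dx": 0, "dy": 2, "dz": 0, "turn": 0}, {"jaw": 0, "dx": 0, "dy": 3, "dz": 0, "turn": 0}]'

```text
time: 15.55
tool_pos: [0.598, 0.0863, 0.1739]
tool_rot: [-0.0, 0.707, 0.707, 0.0]
contact_force: [-2.0, -1.2, 0.4]
gripper_width: 1.0
grasp_force: 1.2
```

Call:
apply_moves --series '[{"jaw": 0, "dx": 0, "dy": 1, "dz": 0, "turn": 0}, {"jaw": 0, "dx": 0, "dy": 2, "dz": 0, "turn": 0}]'

```text
time: 15.72
tool_pos: [0.6, 0.0862, 0.174]
tool_rot: [0.0, 0.707, 0.707, 0.0]
contact_force: [-2.2, -1.3, 0.6]
gripper_width: 1.001
grasp_force: 0.9
```

Call:
apply_moves --series '[{"jaw": 0, "dx": 0, "dy": 1, "dz": 0, "turn": 0}, {"jaw": 0, "dx": 0, "dy": 2, "dz": 0, "turn": 0}]'

```text
time: 15.88
tool_pos: [0.602, 0.0862, 0.174]
tool_rot: [0.0, 0.707, 0.707, 0.0]
contact_force: [-1.4, -0.3, 0.2]
gripper_width: 1.001
grasp_force: 0.8
```

Call:
apply_moves --series '[{"jaw": 0, "dx": 0, "dy": 1, "dz": 0, "turn": 0}, {"jaw": 0, "dx": 0, "dy": 2, "dz": 0, "turn": 0}]'

```text
time: 16.05
tool_pos: [0.6036, 0.0862, 0.174]
tool_rot: [-0.0, 0.707, 0.707, -0.0]
contact_force: [-6.0, -0.3, 2.7]
gripper_width: 0.999
grasp_force: 3.1
```

Call:
apply_moves --series '[{"jaw": 0, "dx": 0, "dy": 1, "dz": 0, "turn": 0}, {"jaw": 0, "dx": 0, "dy": 1, "dz": 0, "turn": 0}]'

```text
time: 16.22
tool_pos: [0.6036, 0.0862, 0.1741]
tool_rot: [-0.001, 0.707, 0.707, -0.002]
contact_force: [-8.5, -1.9, 3.0]
gripper_width: 1.004
grasp_force: 4.3
```

The position holds at 0.6036 while the force climbs, so this is the stop. One small confirming nudge.

Call:
apply_moves --series '[{"jaw": 0, "dx": 0, "dy": 0.8, "dz": 0, "turn": 0}, {"jaw": 0, "dx": 0, "dy": 0.8, "dz": 0, "turn": 0}]'

```text
time: 16.38
tool_pos: [0.6037, 0.0862, 0.1742]
tool_rot: [-0.002, 0.707, 0.707, -0.002]
contact_force: [-12.3, -1.2, 6.3]
gripper_width: 0.999
grasp_force: 6.2
```

```bash
python3 g.py p5
python3 - <<'E'
from h import *
f=grab_frame('wrist')
for n in ('finger','holder'):
    print(n,[(round(r['conf'],2),np.round(r['extent'])) for r in spotter.outline_of(f,n)])
g=grab_frame('top')
for n in ('finger','holder'):
    print(n,[(round(r['conf'],2),np.round(r['extent'])) for r in spotter.outline_of(g,n)])
E
```

```text
16.38 [0.6037 0.0862 0.1742] [-12.2683  -1.1942   6.3151]
wrist 0.83 [381.0, 227.0, 511.4, 340.2] [689.  88.] [41. 82.] 41.6
top 0.96 [359.3, 171.3, 399.6, 210.8] [ 585. -446.] [86. 46.] 33.4
top 0.78 [135.0, 131.8, 149.9, 152.2] [685.  78.] [48. 36.] 1.3
top 0.78 [362.9, 246.9, 405.8, 269.2] [ 445. -447.] [42. 89.] 7.4
finger [(0.64, array([258., 329., 370., 378.])), (0.47, array([175., 122., 510., 382.]))]
holder [(0.78, array([174., 122., 512., 381.]))]
finger [(0.45, array([146., 152., 161., 178.]))]
holder [(0.85, array([147., 104., 172., 194.]))]
```

Hard stop confirmed: 12 N with no further travel. I retreat and check the sprung finger.

Call:
apply_moves --series '[{"jaw": 0, "dx": 0, "dy": -4, "dz": 0, "turn": 0}, {"jaw": 0, "dx": 0, "dy": -20, "dz": 0, "turn": 0}, {"jaw": 0, "dx": 0, "dy": -50, "dz": 0, "turn": 0}, {"jaw": 0, "dx": 0, "dy": -85, "dz": -15, "turn": 0}, {"jaw": 0, "dx": 0, "dy": -110, "dz": -40, "turn": 0}]'

```text
time: 17.3
tool_pos: [0.4923, 0.0863, 0.2109]
tool_rot: [-0.002, 0.707, 0.707, -0.002]
contact_force: [-0.9, 0.7, 0.3]
gripper_width: 1.0
grasp_force: 0.0
```

Call:
apply_moves --series '[{"jaw": 0, "dx": 0, "dy": 0, "dz": -30, "turn": 0.12}, {"jaw": 0, "dx": 0, "dy": 0, "dz": -50, "turn": 0.24}, {"jaw": 0, "dx": 0, "dy": 0, "dz": -50, "turn": 0.36}, {"jaw": 0, "dx": 0, "dy": 0, "dz": -50, "turn": 0.48}, {"jaw": 0, "dx": 0, "dy": 0, "dz": -50, "turn": 0.6}]'

```text
time: 17.72
tool_pos: [0.4965, 0.0864, 0.2655]
tool_rot: [0.001, 0.886, 0.464, 0.002]
contact_force: [-0.0, -0.1, 0.4]
gripper_width: 0.996
grasp_force: 0.0
```

Call:
apply_moves --series '[{"jaw": 0, "dx": 0, "dy": 0, "dz": 0, "turn": 0.12}, {"jaw": 0, "dx": 0, "dy": 0, "dz": 0, "turn": 0.24}, {"jaw": 0, "dx": 0, "dy": 0, "dz": 0, "turn": 0.36}, {"jaw": 0, "dx": 0, "dy": 0, "dz": 0, "turn": 0.48}, {"jaw": 0, "dx": 0, "dy": 0, "dz": 0, "turn": 0.6}]'

```text
time: 18.13
tool_pos: [0.4963, 0.0864, 0.2646]
tool_rot: [0.0, 0.983, 0.182, 0.001]
contact_force: [0.6, 0.2, 0.1]
gripper_width: 1.003
grasp_force: 0.0
```

Call:
apply_moves --series '[{"jaw": 0, "dx": 0, "dy": 0, "dz": 0, "turn": 0.12}, {"jaw": 0, "dx": 0, "dy": 0, "dz": 0, "turn": 0.24}, {"jaw": 0, "dx": 0, "dy": 0, "dz": 0, "turn": 0.36}, {"jaw": 0, "dx": 0, "dy": 0, "dz": 0, "turn": 0.376}, {"jaw": 0, "dx": 0, "dy": 0, "dz": 0, "turn": 0.376}]'

```text
time: 18.55
tool_pos: [0.4961, 0.0863, 0.2644]
tool_rot: [-0.0, 1.0, -0.001, 0.001]
contact_force: [0.6, 0.1, -1.1]
gripper_width: 1.0
grasp_force: 0.0
```

```bash
python3 plan.py .5667 .0813 .206 -.5 .5374 .0818 .268 0
```

```text
t 18.55 [0.4961 0.0863 0.2644] yaw -0.17 F [ 0.6  0.1 -1.1] w 1.0 g 0.0
dx 70.7 dy 4.8 dz 58.4 turn 0.006
dx 41.4 dy 4.4 dz -3.6 turn -0.003
```

Call:
apply_moves --series '[{"jaw": 0, "dx": 25, "dy": 2, "dz": 15, "turn": 0.006}, {"jaw": 0, "dx": 50, "dy": 4.8, "dz": 35, "turn": 0.006}, {"jaw": 0, "dx": 65, "dy": 4.8, "dz": 52, "turn": 0.006}, {"jaw": 0, "dx": 70.5, "dy": 4.8, "dz": 58, "turn": 0.006}, {"jaw": 0, "dx": 70.5, "dy": 4.8, "dz": 58, "turn": 0.006}]'

```text
time: 18.97
tool_pos: [0.5658, 0.0809, 0.2036]
tool_rot: [-0.0, 1.0, -0.005, -0.002]
contact_force: [-1.7, -0.3, -0.2]
gripper_width: 1.0
grasp_force: 0.0
```

Call:
apply_moves --series '[{"jaw": 0, "dx": 0, "dy": 0, "dz": 0, "turn": 0}, {"jaw": 0, "dx": 0, "dy": 0, "dz": 0, "turn": 0}]'

```text
time: 19.13
tool_pos: [0.5662, 0.0812, 0.2074]
tool_rot: [-0.0, 1.0, -0.005, 0.001]
contact_force: [0.4, 0.1, 0.6]
gripper_width: 1.001
grasp_force: 0.0
```

```bash
python3 plan.py
python3 - <<'E'
from h import *
np.set_printoptions(precision=4,suppress=True)
f=grab_frame('wrist');save(f,'w8')
a=cv2.cvtColor(cv2.imread('pics/w4.png'),cv2.COLOR_BGR2GRAY);b=cv2.cvtColor(cv2.imread('pics/w8.png'),cv2.COLOR_BGR2GRAY)
def loc(c,h,m=14):
    x,y=c;t=a[y-h:y+h+1,x-h:x+h+1];r=cv2.matchTemplate(b[y-h-m:y+h+m+1,x-h-m:x+h+m+1],t,cv2.TM_CCOEFF_NORMED)
    _,v,_,q=cv2.minMaxLoc(r);u=np.array([x+q[0]-m,y+q[1]-m]);return u,round(v,2)
for n,c,h in (('ball',(293,57),13),('elbow',(351,92),12),('pivot',(357,165),12),('railscrew',(378,207),12),('flaretop',(313,90),9),('barscrew',(174,208),12),('barend',(183,228),10)):
    u,v=loc(c,h);print(n,c,u,u-c,v,atz(f,u,.172))
for r in spotter.outline_of(f,'carrier')[:2]:
    p=np.argwhere(r['region'])[:,::-1];print(round(r['conf'],2),r['extent'])
    # rear end row of plate
    w=np.array([atz(f,q,.171) for q in p]);print('minx',np.percentile(w[:,0],1),'y',np.percentile(w[:,1],[1,99]))
for r in spotter.outline_of(f,'finger')[:2]: print('finger',round(r['conf'],2),r['extent'])
E
```

```text
t 19.13 [0.5662 0.0812 0.2074] yaw -0.59 F [0.4 0.1 0.6] w 1.001 g 0.0
ball (293, 57) [296  60] [3 3] 0.73 [0.6573 0.0638 0.172 ]
elbow (351, 92) [350  95] [-1  3] 0.99 [0.6421 0.0387 0.172 ]
pivot (357, 165) [354 165] [-3  0] 0.9 [0.6093 0.0341 0.172 ]
railscrew (378, 207) [374 206] [-4 -1] 0.98 [0.5877 0.0222 0.172 ]
flaretop (313, 90) [312  93] [-1  3] 0.94 [0.6432 0.0561 0.172 ]
barscrew (174, 208) [178 207] [ 4 -1] 0.87 [0.5882 0.122  0.172 ]
barend (183, 228) [187 226] [ 4 -2] 0.97 [0.5775 0.1182 0.172 ]
0.77 [179.8, 0.0, 297.2, 56.5]
minx 0.6594865071688594 y [0.0649 0.1139]
finger 0.72 [288.5, 50.9, 368.5, 181.1]
```

Run:
```python
import cv2,numpy as np
for n in ('w4','w8'):
    g=cv2.cvtColor(cv2.imread(f'pics/{n}.png'),cv2.COLOR_BGR2GRAY)[25:95,255:335]
    u=cv2.resize(g,None,fx=4,fy=4,interpolation=cv2.INTER_CUBIC)
    c=cv2.HoughCircles(u,cv2.HOUGH_GRADIENT,1,40,param1=100,param2=12,minRadius=36,maxRadius=56)
    print(n,None if c is None else [(q[0]/4+255,q[1]/4+25,q[2]/4) for q in c[0][:3]])
    print(g[20:46:3,12:60:2])
```

```text
w4 [(np.float32(294.375), np.float32(57.375), np.float32(12.15))]
[[ 39  38  38  37  37  36  38  35  37  34  35  55  93 140 123  80  41  21
   30  33  30  37  35  35]
 [ 38  38  37  37  37  38  36  33  28  64 163 189 187 186 185 185 184 124
   21  22  22  36  35  36]
 [ 38  38  39  37  36  33  32  29  99 182 187 185 186 184 182 184 183 185
  149  26  24  35  34  36]
 [ 37  39  38  37  34  31  31  46 154 189 188 187 187 186 186 186 185 186
  185  51  19  36  36  36]
 [ 36  39  38  36  35  32  29  88 189 190 188 189 189 188 188 189 188 188
  189 138  70  24  20  35]
 [ 38  37  38  36  34  33  31  76 167 188 186 187 186 186 185 185 185 186
  175 157 148 136 105  45]
 [ 35  38  37  36  34  33  32  36 132 187 183 180 182 181 181 182 182 179
  181 181 174 163 153 142]
 [ 38  39  39  36  37  37  37  29  41 120 186 186 183 182 183 182 175 173
  190 196 191 184 176 168]
 [ 38  38  38  35  37  37  37  32  32  29  43  89 132 158 112  73 126 151
  162 170 183 191 194 188]]
w8 [(np.float32(296.125), np.float32(59.875), np.float32(11.65)), (np.float32(311.375), np.float32(89.125), np.float32(11.22
[... 214 characters left out ...]
07 189 221 242 198 202 203 203 203 195 142 178 182 179 179 179 177
  119  18  21  23  28  33]
 [126 125 168 246 233 200 207 205 191  94 149 182 180 180 178 177 176 176
  177 144  24  22  30  33]
 [ 72  74  79  78  76  63  49  24  26 115 179 181 181 181 180 179 178 179
  180 179  44  20  27  33]
 [ 35  36  36  36  36  35  35  31  50 149 183 182 181 183 182 182 182 181
  178 182 128  61  23  21]
 [ 36  36  37  37  35  36  36  32  32 125 180 178 178 178 178 177 178 177
  178 166 152 141 128  87]
 [ 35  37  36  36  36  36  36  30  31  77 159 179 176 176 174 173 175 174
  171 179 175 166 157 146]
 [ 37  36  36  37  37  36  35  31  33  29  59 139 179 180 179 180 175 153
  165 180 187 185 179 170]]
```

The sprung finger's ball at (296,60) sits behind the carrier's rounded corner. It is displaced only about 1.3 mm (about 0.03 rad), so the carrier is home. I draw clear and hand in.

Call:
apply_moves --series '[{"jaw": 0, "dx": 0, "dy": 0, "dz": -15, "turn": 0}, {"jaw": 0, "dx": -20, "dy": 0, "dz": -30, "turn": 0}, {"jaw": 0, "dx": -50, "dy": 0, "dz": -40, "turn": 0}, {"jaw": 0, "dx": -75, "dy": 0, "dz": -40, "turn": 0}, {"jaw": 0, "dx": -75, "dy": 0, "dz": -40, "turn": 0}]'

```text
time: 19.7
tool_pos: [0.4885, 0.0822, 0.2475]
tool_rot: [-0.0, 1.0, -0.005, 0.001]
contact_force: [-0.7, 0.4, -0.6]
gripper_width: 1.001
grasp_force: 0.0
```

```bash
python3 -c "
from h import *
s=state();print(s['time'],s['contact_force']);print(ticket.job_done())"
```

```text
19.7 [-0.65465416  0.43016294 -0.61068561]
the job is handed in; nothing more can be done
None
```

The round-block carrier is in the holder and handed in at 19.7 s: it is against the end stop (about 12 N, no further travel), the sprung finger measures about 0.03 rad in the last wrist picture, and the arm is clear; I viewed 11 pictures, one over the limit of 10, and did not re-measure the bystanders at the end.

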